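# Fit the beater to the bench drive unit and keep it pressed home

### The arm

A 6-joint arm with a two-finger parallel gripper is mounted at the origin on a cart in front of the work surface, level with it; the furniture and walls round the work are solid. World frame = base frame: x ahead of the robot, y to its left, z up, the work surface at z = 0. Lengths are in mm, angles in rad, forces in N, time in s.
With the tool pointing down it reaches from about 400 to 925 mm from the base axis. Payload 12.5 kg.
Tool frame: the origin (TCP) lies midway between the tips of the shut fingers; the grasp point (between the pads) lies 19 mm behind it; z points along the fingers, y is the line along which they close (so a half turn about z gives the same grasp; the last joint's range is limited). The gripper opens to 95 mm and grips with 3 to 60 N. Pads are 20 mm wide; open, the fingers measure 119 mm over their backs; the gripper's body (75 mm by 180 mm) begins 59 mm behind the grasp point.
Start: joints at [-1.328, 0.491, 1.559, -0, 1.092, -0.106], TCP at [213.63, -587.375, 214.661] pointing down, gripper open.
Joint ranges: [-3.1, 3.1], [-0.84, 2.19], [0.05, 2.79], [-1.13, 4.28], [0.06, 2.93], [-2.69, 2.69]. Speed limits (rad/s): [2.22, 2.22, 2.79, 3.14, 3.14, 3.14].

### API

Orientations are given as [roll, pitch, yaw] about the fixed x, y, z axes, in that order (R = Rz(yaw) Ry(pitch) Rx(roll)).
In Python, from cell import env gives the robot as it stands.
- The arm moves only by the tool arm_command, never from a script. Its argument "targets" is a list of rows, each a list of 5 numbers: the shift along the tool's x, y, z in mm, then the turn about the tool's z in degrees, then the opening, from 0 (shut) to 1 (fully open). In form: [[tx, ty, tz, roll, fingers], ...]. A call has 1 to 5 rows; each row is the pose to reach, as a shift and turn from the pose commanded when the call began, along the tool's axes at that moment; what a row does not reach only later rows make up. A row lasts 1/10 s, in which the tool goes at most 50 mm and 8.59 degrees, less where a joint would pass 70% of its speed; a pose out of reach is approached as far as the arm can. A call with a gripper value outside its range is refused whole. The fingers move at their own pace and stop on an object; the grip force is fixed at half the most. Time passes only in rows, so rows that repeat a pose let the fingers close. It gives the time, the measured TCP pose, the force, the opening and the grip force at its end, in the units of the state.
- env.state(): the state, without advancing time (a new reading comes with each control period).
- env.read_camera(name): name is "side" or "top"; returns a dict with "frame" (420x560x3 uint8, red, green, blue), "vertical_fov" (degrees; the focal length in pixels is half the picture's height over the tangent of half this angle, whatever the lens; pixels are square), "cx", "cy" (the principal point, pixels), "world_from_camera" (4x4, takes a point from camera to world coordinates). Camera axes: x right, y down, z forward; pixel columns grow to the right and rows downward; lengths in mm; the calibration is good to about 2 mm. A picture is of the moment at which its call begins. There is no depth.
- env.job_done(): hands the job in; it is judged then, once.
The state is a dict: "t": time; "joints": joint angles; "qvel": joint speeds; "tau": joint torques, N m; "eef_pos": TCP position; "tcp_rot": TCP orientation; "ft_force": force on the tool from outside, world axes, zero at the start; "moment": the same for the moment, N m; "opening": opening from 0.0 (shut) to 1.0 (fully open); "grip_force": force on a finger pad.
Only numpy, scipy, OpenCV 4.12 (cv2) and the standard library are available. Lean on these libraries where they do the work, as an engineer would, in place of code of your own. Each camera call takes 0.05 s, during which the arm holds its last target. There are 200 camera calls.

### The job

Draw the sprung dust shutter on top of the bench drive unit open by its tab, right to its stop where it latches. Then lift the four-armed beater (not the plain disc) out of the stand, lower its keyed shaft into the drive hub, turning it as needed until the key slips into the keyway, and push it fully home against the sprung ejector until its collar sits on the hub face. Finish while still gripping the beater and pressing it fully home, so that a colleague can lock it; leave the disc and the loose things on the bench where they are.

Things in the scene. Friction and masses are not known exactly. Their poses are not given: they have to be found in the camera images.
- drive_unit: Bench drive unit: heavy fixed grey-white box, 176 mm deep (its x), 246 mm wide (its y), flat steel deck 85 mm above the bench. Origin: centre of its underside. Its -x side (black panel, knob, rocker) faces the robot. Hub axis vertical at (0, -35 mm) in this frame, hub face flush with the deck, covered by the shutter at first. Shutter rails and end stop rise 9.5 mm above the deck.
- shutter (a joint): Opening of the dust shutter in m: 0 shut over the hub (start), 0.052 at its stop. It slides to the drive unit's +y. A spring pulls it shut (2.4 N shut, 5.5 N at the stop, plus under 1 N of drag); from about 0.049 on a sprung latch pin pops up behind it and it stays open by itself (settling near 0.0485). Let go earlier, it snaps shut.
- shutter_tab (a point): Middle of the top edge of the shutter's upright pull tab: 36 mm wide (along the drive unit's x), 9 mm thick (along its y), top 32.5 mm above the deck; the shutter plate's top is 5.5 mm above the deck. At shutter 0 it stands 26.5 mm to the drive unit's +y of the hub axis; it moves with the shutter.
- hub_face (a point): Centre of the hub's upper face, on its axis, turning with it. Bore 20.4 mm diameter; one keyway 8 mm wide, out to 14.5 mm from the axis, on this frame's -x side, full depth. In the bore a sprung ejector meets the shaft's tip 32 mm below the face and pushes up with 3 N, rising to 8 N when home (tip 44 mm down): it lifts the beater again if nobody presses.
- hub (a joint): Angle of the drive hub in the drive unit in rad, positive anticlockwise from above; at 0 its keyway points to the drive unit's -x. Starts anywhere between -0.7 and 0.7. It is stiff (geared motor, slips only above 0.6 Nm).
- stand: Fixed aluminium stand, 236 mm long (its x) by 96 mm wide, flat top 58 mm above the bench, with two 30 mm holes at x = -62 and +62 mm in its frame, in which the two attachments hang by their collars. Origin: centre of its underside. Its -x end faces the robot, turned by at most 0.22 rad.
- beater: Steel beater with FOUR ARMS (cross 80 mm over its tips), 0.2 to 0.32 kg, hanging upright in one hole of the stand, yaw within 0.45 rad of the stand's. Origin: centre of its collar's underside, z up. Collar 34 mm diameter; arms along its x and y, 11 mm wide, top at z = 28 mm, tips bent down to z = 16 mm. Home: origin at hub_face, -x side over the keyway.
- beater_head (a point): Middle of the top of the beater's square head, for gripping: 26 x 26 mm, faces square to the beater's x and y, from z = 28 mm (top of the arms) to z = 65 mm in the beater's frame. A dark witness line on its top runs from the centre to the side where the key is (-x).
- shaft_tip (a point): Lower end of the beater's shaft, at z = -44 mm in its frame. Shaft 18 mm diameter, last 5 mm tapered to 12 mm. A key 5 mm wide, out to 13 mm from the axis, runs along the beater's -x side from the collar down to z = -30 mm; the last 14 mm are a plain round pilot, so the key meets the hub face when the pilot is 14 mm in.
- disc_tool: The other attachment, same shaft, key, collar and head (same origin and axes) but with a PLAIN ROUND DISC of 76 mm diameter, top at z = 28 mm, instead of arms. Hangs in the other hole of the stand; leave it.
- teaspoon: Loose steel teaspoon, 138 x 28 x 12 mm, lying between stand and drive unit, near the bench's front edge. Leave it. Origin: centre of its underside.
- weigh_boat: Loose white weighing boat, 64 x 64 x 15 mm, to the right behind the stand. Leave it. Origin: centre of its underside.
- pen: Loose pen, 145 mm long, at the bench's front edge. Leave it. Origin: centre of its underside.
- pot_a: Loose sample pot with a screw cap, 48 mm diameter, 61 mm high, to the right of the stand. Leave it. Origin: centre of its underside.
Things that resemble listed ones, but are neither listed nor needed, are in the scene too. Leave any green look-alike of the beater alone.

How it is judged:
By the outcome, as a careful person would: the job done as asked, in the order asked, and still so for the second after the job is handed in, while the arm keeps its last pose, push and grip.
It also fails if it takes over 48 s, if anything falls off the work surface, if the arm or the gripper's body presses on something with over 40 N, if the wrist force passes 120 N, or if a joint passes its speed limit or range.

## Working session

There is one attempt and no reset: what is moved stays moved. The work goes in short steps, Python scripts to look and compute and a tool call to move; the robot and the scene stay as the last step left them, time stands still between calls to the robot, and variables do not carry over. Pictures are saved under pics/ and viewed, at most 10 in all, crops included, and the job is handed in when it is done.

Besides the shell and the picture viewer there is one more tool, called as a command line: name --pt "numbers of a row" for each row, then --argument value for the rest. arm_command: Moves the arm, as the interface text tells. Its arguments: {"type":"object","properties":{"targets":{"type":"array","items":{"type":"array","items":{"type":"number"}}}},"required":["targets"]}

```bash
mkdir -p pics; ls; cat > h.py <<'E'
import numpy as np, cv2
from cell import env
def cam(n):
    c=env.read_camera(n); f=210/np.tan(np.radians(c["vertical_fov"])/2)
    c["K"]=np.array([[f,0,c["cx"]],[0,f,c["cy"]],[0,0,1]]); c["T"]=np.array(c["world_from_camera"]); return c
def plane(c,u,v,z):
    d=c["T"][:3,:3]@np.linalg.inv(c["K"])@[u,v,1]; o=c["T"][:3,3]
    return (o+d*(z-o[2])/d[2]).round(1)
def proj(c,p):
    q=c["K"]@(np.linalg.inv(c["T"])@np.append(p,1))[:3]; return (q[:2]/q[2]).round(1)
E
python3 - <<'E'
from h import *
for n in("top","side"):
    c=cam(n); cv2.imwrite(f"pics/{n}0.png",cv2.resize(c["frame"][:,:,::-1],(800,600),interpolation=cv2.INTER_CUBIC)); print(n,c["K"].round(1).tolist(),c["T"].round(3).tolist())
    np.save(f"pics/{n}0.npy",c["frame"])
print(env.state())
E
```

```text
pics
top [[380.0, 0.0, 274.2], [0.0, 380.0, 212.2], [0.0, 0.0, 1.0]] [[-0.005, -0.995, 0.103, 424.423], [-0.999, 0.009, 0.036, -111.471], [-0.037, -0.103, -0.994, 961.67], [0.0, 0.0, 0.0, 1.0]]
side [[425.1, 0.0, 276.2], [0.0, 425.1, 207.9], [0.0, 0.0, 1.0]] [[0.922, -0.208, 0.328, 157.743], [-0.388, -0.49, 0.78, -911.68], [-0.001, -0.846, -0.533, 662.084], [0.0, 0.0, 0.0, 1.0]]
{'t': 0.1, 'joints': array([-1.32759635e+00,  4.91474744e-01,  1.55938938e+00,  2.64456913e-05,
        1.09171812e+00, -1.05625205e-01]), 'qvel': array([-2.41308307e-03, -7.83746124e-04, -3.91533883e-03, -1.32519409e-03,
        1.95412824e-05,  1.74318772e-04]), 'tau': array([ 3.57539117e-03, -6.13623190e+01, -2.58606255e+01,  6.93953061e-02,
        4.70158062e-02, -4.57403553e-05]), 'eef_pos': array([ 213.5805694 , -587.14014155,  214.13513313]), 'tcp_rot': array([-3.14061105e+00, -1.27657399e-04,  3.48812913e-01]), 'ft_force': array([ 0.68914675,  0.26100514, -0.15321824]), 'moment': array([-0.03485287,  0.00077754, -0.03349278]), 'grip_force': 0.0, 'opening': 0.99982552374882}
```

View pics/top0.png

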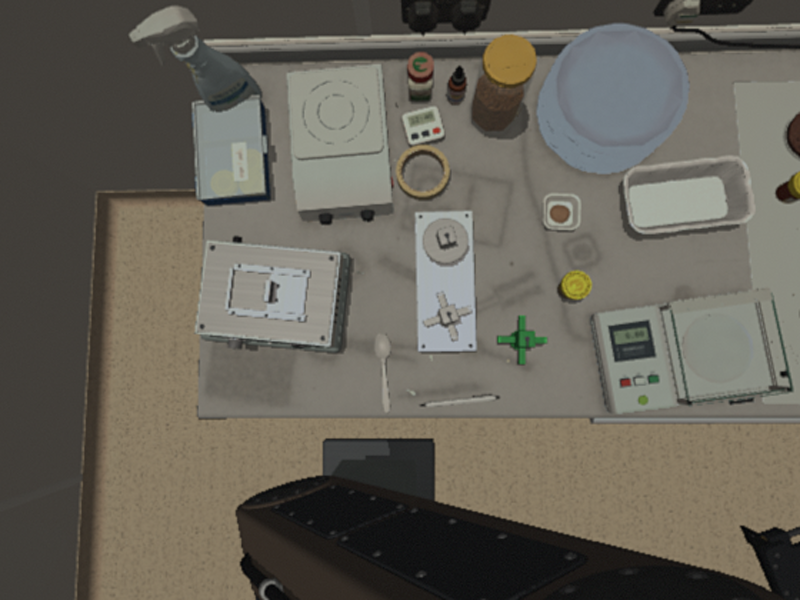

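View pics/side0.png

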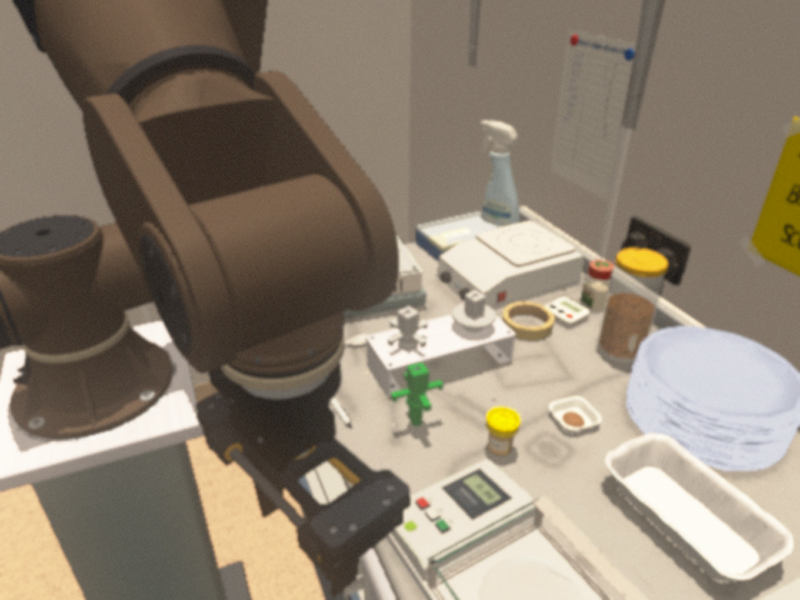

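The top view shows the drive unit at about (272,297), with the tab near (272,291). The stand's near hole at (447,316) holds the four-armed beater and the far hole at (446,238) holds the disc. A green decoy is at (521,340). The side view is partly blocked by the arm. Next I'll crop and enlarge.

```bash
python3 - <<'E'
from h import *
f=np.load("pics/top0.npy")[:,:,::-1]
a=cv2.resize(f[163:253,130:250],None,fx=5,fy=5,interpolation=cv2.INTER_CUBIC)  #600x450
b=cv2.resize(f[143:253,284:340],None,fx=3.5,fy=3.5,interpolation=cv2.INTER_CUBIC)
a=cv2.convertScaleAbs(a,alpha=1.3)
o=np.zeros((450,800,3),np.uint8); o[:,:600]=a; o[:385,600:796]=b; cv2.imwrite("pics/crop0.png",o)
E
```

```text
(no output)
```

View pics/crop0.png

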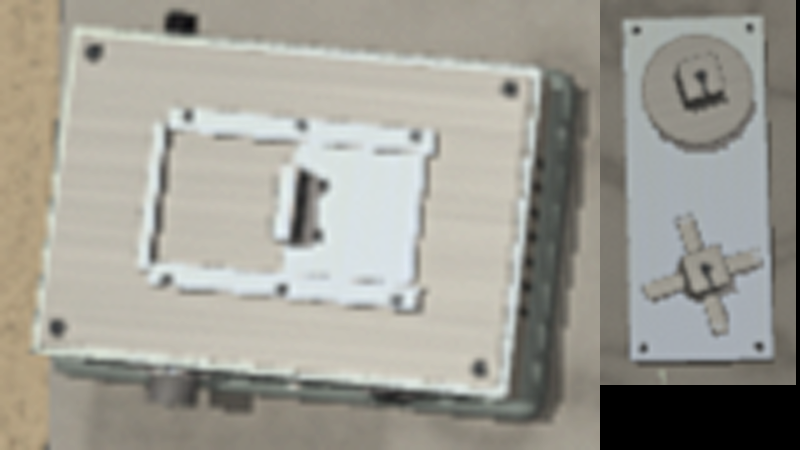

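Crop: deck screws at (93,52), (510,88), (480,368), (57,327). The tab top spans about (276–297, 165–243). The beater's head is at about (706,268), with arm tips at (686,216), (718,332), (645,292), (760,260).

```bash
python3 - <<'E'
from h import *
c=cam("top")
A=lambda u,v,z:plane(c,130+(u+.5)/5-.5,163+(v+.5)/5-.5,z)
B=lambda u,v,z:plane(c,284+(u-600+.5)/3.5-.5,143+(v+.5)/3.5-.5,z)
S=[A(*p,85) for p in[(93,52),(510,88),(480,368),(57,327)]]
C=[A(*p,85) for p in[(72,28),(540,68),(508,395),(38,350)]]
for s in(S,C):
    s=np.array(s);ce=s.mean(0); dy=s[0]-s[1]+s[3]-s[2]; yaw=np.arctan2(-dy[0],dy[1]); print("unit",ce,yaw,np.linalg.norm(dy)/2)
    Y=np.array([-np.sin(yaw),np.cos(yaw),0]); print("hub",ce-35*Y,"tab",ce-8.5*Y)
print("tab top",A(286,204,117.5))
T=[B(*p,80) for p in[(686,216),(645,292),(718,332),(760,260)]]; print(T,np.mean(T,0))
d=T[0]-T[2]; print(np.arctan2(d[1],d[0])); d=T[1]-T[3]; print(np.arctan2(-d[0],d[1]))
st=[B(*p,58) for p in[(636,30),(750,28),(643,348),(759,346)]]; print("stand",st,np.mean(st,0)); d=st[0]+st[1]-st[2]-st[3];yw=np.arctan2(d[1],d[0]);print(yw,np.mean(st,0)[:2]-62*np.array([np.cos(yw),np.sin(yw)]))
# head zoom
f=c["frame"][:,:,::-1]; h=f[205:240,295:330]; t=f[193:225,170:215]
o=np.zeros((420,800,3),np.uint8); o[:,:420]=cv2.resize(h,(420,420),interpolation=cv2.INTER_CUBIC); 
r=cv2.resize(t,(378,269),interpolation=cv2.INTER_CUBIC);o[:269,422:]=r; cv2.imwrite("pics/crop1.png",o)
E
```

```text
unit [535.85  126.625  85.   ] -0.10053817428335146 200.26126060723777
hub [532.33708893  91.80173973  85.        ] tab [534.99686445 118.16792251  85.        ]
unit [535.275 124.575  85.   ] -0.0996909068585781 223.5599807657891
hub [531.7915948   89.74877586  85.        ] tab [534.42903017 116.11720271  85.        ]
tab top [533.4 116.9 117.5]
[array([ 533.1, -158.6,   80. ]), array([ 482.7, -130.8,   80. ]), array([ 455.9, -178.6,   80. ]), array([ 503.3, -207.1,   80. ])] [ 493.75  -168.775   80.   ]
0.25349427236787814
0.26369961878222015
stand [array([ 666.1, -127.1,   58. ]), array([ 666.4, -205.8,   58. ]), array([ 446.2, -129.5,   58. ]), array([ 447.1, -207.6,   58. ])] [ 556.45 -167.5    58.  ]
0.009562550045334399 [ 494.45283469 -168.09286907]
```

View pics/crop1.png

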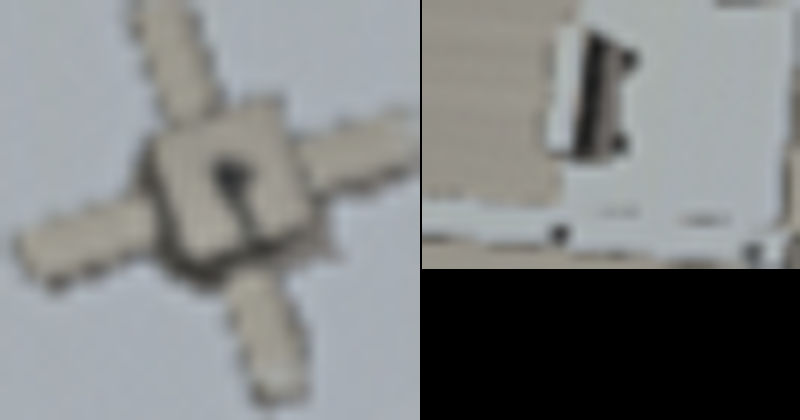

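Crop: the witness line points down (towards −x) from about (230,178), so the beater's yaw is about 0.26. The tab top is at (565,90). Estimates are tab (534,117), hub (532,91), unit yaw −0.10 and beater (494,−168.5). I'm moving towards the tab.

arm_command --pt "34 -34.5 0 0 0.6" --pt "68 -69 0 0 0.6" --pt "102 -103.5 0 0 0.6" --pt "136 -138 0 0 0.6" --pt "170 -172.5 0 0 0.6"

```text
t: 0.65
eef_pos: [314.8, -365.3, 214.6]
tcp_rot: [3.142, -0.0, 0.348]
ft_force: [0.9, -0.4, -0.5]
opening: 0.642
grip_force: 0.0
```

arm_command --pt "34 -34.5 0 0 0.6" --pt "68 -69 0 0 0.6" --pt "102 -103.5 0 0 0.6" --pt "136 -138 0 0 0.6" --pt "170 -172.5 0 0 0.6"

```text
t: 1.15
eef_pos: [415.7, -145.1, 214.7]
tcp_rot: [3.141, -0.0, 0.349]
ft_force: [0.8, -1.1, -0.9]
opening: 0.599
grip_force: 0.0
```

arm_command --pt "34 -34.5 0 0 0.6" --pt "68 -69 0 0 0.6" --pt "102 -103.5 0 0 0.6" --pt "136 -138 0 0 0.6" --pt "170 -172.5 0 0 0.6"

```text
t: 1.65
eef_pos: [516.5, 75.4, 214.6]
tcp_rot: [3.141, 0.0, 0.349]
ft_force: [0.7, -0.0, 0.3]
opening: 0.601
grip_force: 0.0
```

arm_command --pt "0 0 0 8 0.6" --pt "0 0 0 16 0.6" --pt "0 0 0 24 0.6" --pt "0 0 0 25.7 0.6" --pt "0 0 0 25.7 0.6"

```text
t: 2.15
eef_pos: [516.0, 73.2, 214.5]
tcp_rot: [3.142, 0.0, -0.098]
ft_force: [0.2, 0.8, -0.6]
opening: 0.601
grip_force: 0.0
```

arm_command --pt "13.5 -45.4 0 0 0.6" --pt "13.5 -45.4 40 0 0.6" --pt "13.5 -45.4 80 0 0.6" --pt "13.5 -45.4 100 0 0.6" --pt "13.5 -45.4 116 0 0.6"

```text
t: 2.65
eef_pos: [533.5, 117.0, 96.9]
tcp_rot: [3.141, 0.002, -0.096]
ft_force: [0.2, -0.1, -0.1]
opening: 0.599
grip_force: 0.0
```

arm_command --pt "0 0 0 0 0" --pt "0 0 0 0 0" --pt "0 0 0 0 0" --pt "0 0 0 0 0" --pt "0 0 0 0 0"

```text
t: 3.15
eef_pos: [534.2, 117.1, 99.3]
tcp_rot: [-3.141, -0.001, -0.099]
ft_force: [-0.4, 0.6, -0.4]
opening: 0.24
grip_force: 0.0
```

arm_command --pt "0 0 0 0 0" --pt "0 0 0 0 0" --pt "0 0 0 0 0" --pt "0 0 0 0 0" --pt "0 0 0 0 0"

```text
t: 3.65
eef_pos: [534.2, 117.5, 98.9]
tcp_rot: [-3.141, -0.001, -0.1]
ft_force: [-0.5, 5.6, 3.4]
opening: 0.093
grip_force: 30.0
```

arm_command --pt "0 -10 0 0 0" --pt "0 -21 0 0 0" --pt "0 -32 0 0 0" --pt "0 -42 0 0 0" --pt "0 -48 0 0 0"

```text
t: 4.15
eef_pos: [539.1, 165.7, 98.8]
tcp_rot: [3.141, -0.001, -0.099]
ft_force: [0.3, -6.7, 5.8]
opening: 0.095
grip_force: 30.0
```

arm_command --pt "0 -2 0 0 0" --pt "0 -3 0 0 0" --pt "0 -3 0 0 0"

```text
t: 4.45
eef_pos: [539.3, 168.4, 98.7]
tcp_rot: [3.141, -0.001, -0.099]
ft_force: [0.0, -5.3, 5.4]
opening: 0.091
grip_force: 30.0
```

arm_command --pt "0 -1 0 0 0" --pt "0 -2 0 0 0" --pt "0 -2 0 0 0"

```text
t: 4.75
eef_pos: [539.4, 169.5, 98.7]
tcp_rot: [3.14, -0.0, -0.099]
ft_force: [0.3, -11.0, 5.2]
opening: 0.093
grip_force: 30.0
```

arm_command --pt "0 1.5 0 0 0" --pt "0 3 0 0 0" --pt "0 4.5 0 0 0" --pt "0 5.5 0 0 0" --pt "0 5.5 0 0 0"

```text
t: 5.25
eef_pos: [539.0, 165.6, 98.9]
tcp_rot: [-3.141, -0.001, -0.099]
ft_force: [-0.1, 4.4, 5.0]
opening: 0.093
grip_force: 30.0
```

arm_command --pt "0 0 0 0 0.5" --pt "0 0 0 0 0.5" --pt "0 0 0 0 0.5" --pt "0 0 -10 0 0.6" --pt "0 0 -50 0 0.6"

```text
t: 5.75
eef_pos: [537.2, 163.9, 146.6]
tcp_rot: [3.14, 0.006, -0.1]
ft_force: [0.1, -0.7, 1.3]
opening: 0.457
grip_force: 0.0
```

arm_command --pt "0 0 -45 0 0.6" --pt "-1.5 42 -66 0 0.6" --pt "-3 84 -66 0 0.6" --pt "-5 132 -66 0 0.6" --pt "-6 180 -66 0 0.6"

```text
t: 6.25
eef_pos: [514.3, -15.6, 215.6]
tcp_rot: [3.141, -0.001, -0.099]
ft_force: [0.5, -0.0, -1.2]
opening: 0.6
grip_force: 0.0
```

arm_command --pt "-2 48 0 -6 0.6" --pt "-4 96 0 -12 0.6" --pt "-5 140 0 -18 0.6" --pt "-5.5 157 0 -20.5 0.6" --pt "-5.5 157 0 -20.5 0.6"

```text
t: 6.75
eef_pos: [493.3, -172.0, 215.1]
tcp_rot: [3.141, -0.0, 0.256]
ft_force: [0.2, -0.2, 0.2]
opening: 0.598
grip_force: 0.0
```

```bash
python3 - <<'E'
from h import *
c=cam("top"); f=c["frame"][:,:,::-1]; np.save("pics/top1.npy",c["frame"])
o=np.zeros((600,800,3),np.uint8); o[:,:400]=cv2.resize(f[205:235,185:205],(400,600),interpolation=cv2.INTER_CUBIC)
o[:300,400:]=cv2.resize(f,(400,300)); o[300:,400:]=cv2.resize(f[163:253,130:250],(400,300),interpolation=cv2.INTER_CUBIC)
cv2.imwrite("pics/hub1.png",o); print(proj(c,[532,90.5,85]),env.state()["eef_pos"],env.state()["tcp_rot"])
E
```

```text
[201.7 205.6] [ 493.47886668 -170.61522908  215.04907183] [ 3.14139226e+00 -1.99949509e-04  2.54989935e-01]
```

View pics/hub1.png

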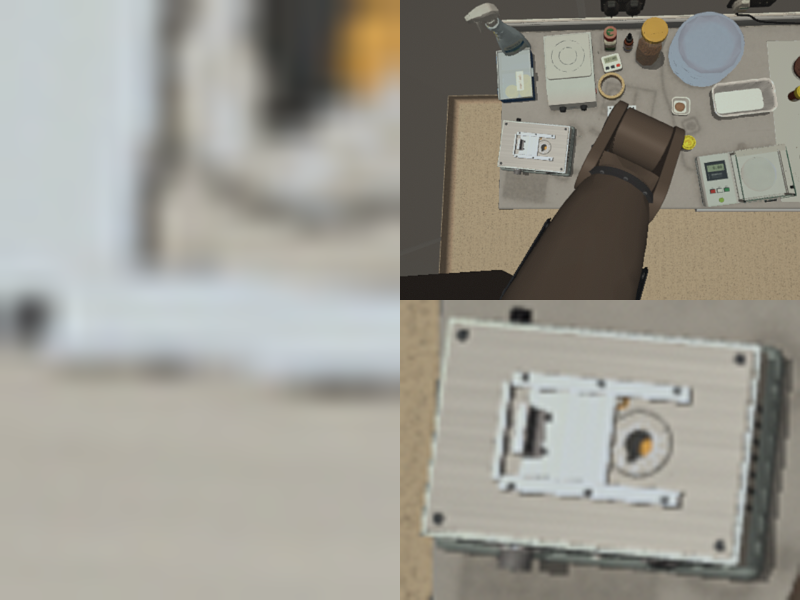

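The shutter is latched open and the hub is visible at about (641,443). The bore is dark and orange, with a keyway bulge towards the lower left. I'll zoom on the hub while gripping the beater.

```bash
python3 - <<'E'
from h import *
f=np.load("pics/top1.npy")[192:220,188:216,::-1]
cv2.imwrite("pics/hub2.png",cv2.resize(f,(560,560),interpolation=cv2.INTER_CUBIC))
E
```

```text
(no output)
```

View pics/hub2.png

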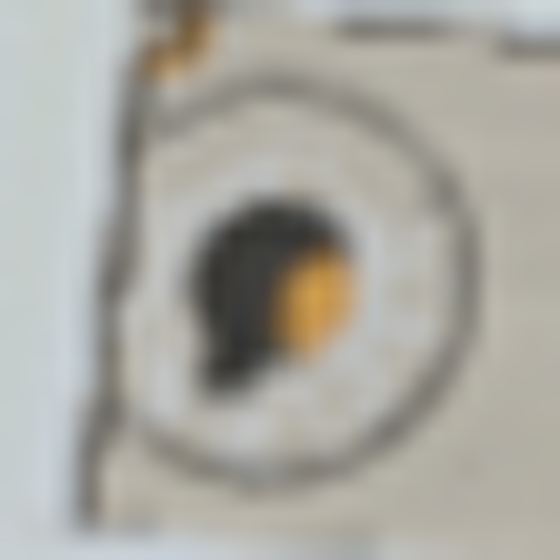

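arm_command --pt "1.3 -2 35 0 0.6" --pt "1.3 -2 70 0 0.6" --pt "1.3 -2 100 0 0.6" --pt "1.3 -2 118 0 0.6" --pt "1.3 -2 127 0 0.6"

```text
t: 7.3
eef_pos: [494.2, -166.1, 86.5]
tcp_rot: [-3.14, 0.002, 0.258]
ft_force: [0.4, -0.4, 0.2]
opening: 0.601
grip_force: 0.0
```

arm_command --pt "0 0 0 0 0.3" --pt "0 0 0 0 0.2" --pt "0 0 0 0 0.2" --pt "0 0 0 0 0.2" --pt "0 0 0 0 0.2"

```text
t: 7.8
eef_pos: [494.7, -167.6, 88.1]
tcp_rot: [3.141, -0.001, 0.258]
ft_force: [-0.3, 0.1, 3.3]
opening: 0.273
grip_force: 30.0
```

arm_command --pt "0 0 0 0 0.2" --pt "0 0 0 0 0.2" --pt "0 0 0 0 0.2"

```text
t: 8.1
eef_pos: [494.7, -167.6, 88.1]
tcp_rot: [3.141, -0.001, 0.258]
ft_force: [-0.4, 0.6, 6.6]
opening: 0.275
grip_force: 30.0
```

Gripped (26 mm opening). In the crop the hub ring and bore are centred at about (270,282) and the keyway tip at about (222,387). That puts the hub at (532,91.8) with a keyway yaw of about −0.44. Now I'll lift and carry.

arm_command --pt "0 0 -8 0 0" --pt "0 0 -25 0 0" --pt "0 0 -50 0 0" --pt "0 0 -78 0 0" --pt "0 0 -95 0 0"

```text
t: 8.6
eef_pos: [494.6, -167.6, 184.7]
tcp_rot: [3.141, -0.001, 0.258]
ft_force: [0.9, 1.0, -2.6]
opening: 0.273
grip_force: 30.0
```

arm_command --pt "10 -23.5 0 3 0" --pt "25 -59 0 8 0" --pt "42 -99 0 14 0" --pt "59 -139 0 20 0" --pt "76 -179 0 26 0"

```text
t: 9.1
eef_pos: [522.1, 26.5, 182.9]
tcp_rot: [3.141, 0.0, -0.201]
ft_force: [1.1, -0.8, -2.3]
opening: 0.271
grip_force: 29.9
```

arm_command --pt "-2 -30 0 5 0" --pt "-3 -55 0 10 0" --pt "-3.8 -67.5 0 14 0" --pt "-3.8 -67.5 0 14 0" --pt "-3.8 -67.5 0 14 0"

```text
t: 9.6
eef_pos: [531.4, 91.6, 182.6]
tcp_rot: [3.141, 0.0, -0.438]
ft_force: [-0.1, -0.1, -1.4]
opening: 0.275
grip_force: 30.0
```

```bash
python3 - <<'E'
from h import *
s=env.state();print(s["eef_pos"],s["tcp_rot"],s["joints"])
c=cam("side"); f=c["frame"][:,:,::-1]; u,v=proj(c,[532,92,95]).astype(int);print(u,v)
u0,v0=max(u-80,0),max(v-80,0)
cv2.imwrite("pics/side1.png",cv2.resize(f[v0:v0+120,u0:u0+160],(800,600),interpolation=cv2.INTER_CUBIC)); print(u0,v0)
E
```

```text
[531.42849562  91.6034538  182.63530166] [ 3.14115609e+00  2.77879346e-04 -4.37510517e-01] [ 4.83154786e-02  4.07148389e-01  1.80698417e+00 -3.20221210e-04
  9.27909696e-01  2.05681429e+00]
260 176
180 96
```

View pics/side1.png

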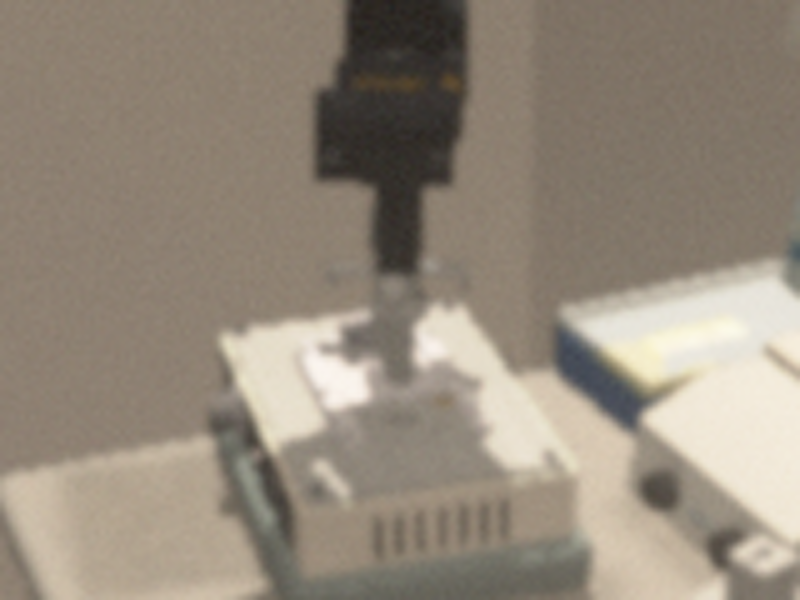

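The side view shows the beater held upright over the hub, with the shaft tip at about (400,380). I'll lower it gently.

arm_command --pt "0 0 10 0 0" --pt "0 0 18 0 0" --pt "0 0 22 0 0" --pt "0 0 25 0 0" --pt "0 0 28 0 0"

```text
t: 10.15
eef_pos: [531.7, 91.7, 154.3]
tcp_rot: [3.141, 0.0, -0.44]
ft_force: [-0.1, -0.5, -1.9]
opening: 0.272
grip_force: 30.0
```

arm_command --pt "0 0 1 0 0" --pt "0 0 2 0 0" --pt "0 0 3 0 0" --pt "0 0 3 0 0"

```text
t: 10.55
eef_pos: [531.8, 91.8, 151.7]
tcp_rot: [3.142, -0.0, -0.44]
ft_force: [-0.4, -0.2, -1.8]
opening: 0.271
grip_force: 30.0
```

arm_command --pt "0 0 2 0 0" --pt "0 0 4 0 0" --pt "0 0 5 0 0" --pt "0 0 5 0 0"

```text
t: 10.95
eef_pos: [531.7, 91.8, 146.4]
tcp_rot: [3.141, -0.0, -0.44]
ft_force: [1.6, -1.1, -2.9]
opening: 0.268
grip_force: 30.0
```

arm_command --pt "0 0 1.5 0 0" --pt "0 0 3 0 0" --pt "0 0 4 0 0" --pt "0 0 4 0 0"

```text
t: 11.35
eef_pos: [531.7, 91.8, 142.5]
tcp_rot: [3.141, -0.0, -0.44]
ft_force: [0.8, -3.3, -2.4]
opening: 0.269
grip_force: 30.0
```

No contact at the key's height, so I'll keep going.

arm_command --pt "0 0 2 0 0" --pt "0 0 4 0 0" --pt "0 0 6 0 0" --pt "0 0 7 0 0" --pt "0 0 7 0 0"

```text
t: 11.85
eef_pos: [531.7, 91.8, 135.4]
tcp_rot: [3.141, 0.0, -0.44]
ft_force: [1.6, -3.6, -3.9]
opening: 0.272
grip_force: 30.0
```

arm_command --pt "0 0 2 0 0" --pt "0 0 4 0 0" --pt "0 0 6 0 0" --pt "0 0 7 0 0" --pt "0 0 7 0 0"

```text
t: 12.35
eef_pos: [531.7, 91.8, 128.4]
tcp_rot: [3.141, -0.0, -0.44]
ft_force: [2.7, -3.2, -3.1]
opening: 0.268
grip_force: 30.0
```

arm_command --pt "0 0 2 0 0" --pt "0 0 4 0 0" --pt "0 0 6 0 0" --pt "0 0 8 0 0" --pt "0 0 8 0 0"

```text
t: 12.85
eef_pos: [531.8, 91.8, 120.6]
tcp_rot: [-3.142, -0.0, -0.44]
ft_force: [2.2, -2.8, 2.2]
opening: 0.271
grip_force: 30.0
```

arm_command --pt "0 0 1 0 0" --pt "0 0 2 0 0" --pt "0 0 3 0 0" --pt "0 0 3 0 0"

```text
t: 13.25
eef_pos: [531.8, 91.8, 117.8]
tcp_rot: [-3.141, -0.001, -0.44]
ft_force: [1.1, -4.4, 5.6]
opening: 0.273
grip_force: 30.0
```

arm_command --pt "0 0 1 0 0" --pt "0 0 2 0 0" --pt "0 0 2.5 0 0" --pt "0 0 2.5 0 0"

```text
t: 13.65
eef_pos: [531.9, 91.8, 115.5]
tcp_rot: [-3.141, -0.001, -0.44]
ft_force: [0.8, -4.8, 7.8]
opening: 0.269
grip_force: 30.0
```

arm_command --pt "0 0 0.5 0 0" --pt "0 0 1 0 0" --pt "0 0 1 0 0"

```text
t: 13.95
eef_pos: [531.9, 91.8, 115.1]
tcp_rot: [-3.141, -0.001, -0.44]
ft_force: [-1.9, -5.5, 14.4]
opening: 0.273
grip_force: 30.0
```

Contact: z stalls at about 115 and the force steps up. I'll press a little more and check whether it holds.

arm_command --pt "0 0 0.5 0 0" --pt "0 0 1 0 0" --pt "0 0 1 0 0" --pt "0 0 1 0 0"

```text
t: 14.35
eef_pos: [532.0, 91.8, 115.0]
tcp_rot: [-3.141, -0.002, -0.44]
ft_force: [-4.9, -5.6, 26.9]
opening: 0.273
grip_force: 30.0
```

```bash
python3 - <<'E'
from h import *
s=env.state();print(s["eef_pos"],s["ft_force"],s["moment"])
c=cam("side"); f=c["frame"][:,:,::-1]
cv2.imwrite("pics/side2.png",cv2.resize(f[130:220,200:320],(800,600),interpolation=cv2.INTER_CUBIC))
for z in(85,113,150): print(z,((proj(c,[532,92,z])-[200,130])*6.67).round())
E
```

```text
[531.96134494  91.78066583 115.04034713] [-4.90550457 -5.64949352 26.87292924] [-1.16479267  1.10330926 -0.00274356]
85 [407. 329.]
113 [406. 271.]
150 [404. 191.]
```

View pics/side2.png

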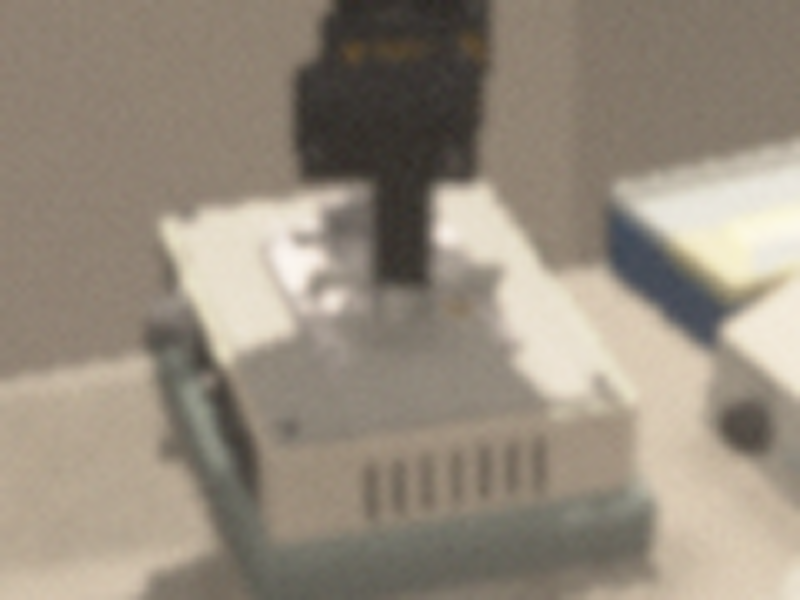

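The side view shows the beater seated, with its arms just above the deck at about (400,290). The TCP stalled at z = 115.0, the expected home height, and the press is a steady 27 N. Handing in.

```bash
python3 -c "
from cell import env
print(env.job_done())"
```

```text
the job is handed in; nothing more can be done
None
```

The job is handed in: the shutter is latched open, and the beater is keyed into the hub and still gripped and pressed home with about 27 N; no verdict came back.

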